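Set the supply drawer open for the class and hook it

TASK

Pull the supply drawer fully open by its handle, then swing the hold-open hook on the cabinet top round until it is fully home with its jaw over the pin on the drawer, so that the drawer cannot roll back. Keep from pushing against the lamp bar above, and leave the bottles, cups and beaker around it where they stand.

Things in the scene. Friction and masses are not known exactly. Their poses are not given: they have to be found in the camera images.
- cabinet: wooden supply cabinet fixed to the table, 240 mm deep (x), 360 wide (y), 120 high. Origin: middle of the lower edge of its front face, at table height; z up, x into the cabinet, so the front faces its -x
- drawer (a joint): the one drawer, with a grey front 16 mm thick and 354 wide: travel in m towards the cabinet's -x, 0 shut, 0.120 at its stop, fully open. It runs with about 2 N of friction and stays where it is left
- drawer_handle (a point): middle of the drawer's steel bar handle: a round bar 12 mm thick and 120 long along the cabinet's y, 85 mm above the table, its axis 46 mm in front of the drawer front (40 mm clear behind it). Two legs at its ends join it to the front. The point is 70 mm right (-y) of the middle of the drawer
- drawer_pin (a point): the catch: an upright steel pin, 10 mm thick, on the top edge of the drawer front near its left (+y) end, 120 mm left of the cabinet's middle; it moves with the drawer. The point is on the pin at the height of the hook, 132 mm above the table; the pin's top is at 146 mm
- hook (a joint): flat steel hold-open hook, 187 mm long, 18 wide, 10 thick, turning level on the cabinet top: 0 = lying along the front edge, pointing to the cabinet's -y; 1.571 at its stop, pointing straight out to -x. It grows clockwise seen from above and stays where it is left (about 0.06 N m of friction).
- hook_hinge (a point): the hook's pivot, on the cabinet top 25 mm behind the front face and 120 mm left (+y) of the middle
- hook_jaw (a point): middle of the jaw's slot, 153 mm from the pivot, 132 mm above the table; meets point drawer_pin when the hook is home. The slot is 20 mm wide, 26 deep, open on the side that leads as the joint grows; with the drawer fully open it goes over the pin, otherwise its lips hit the pin
- lamp: aluminium lamp bar fixed over the cabinet's front edge: 360 mm long along y, 40 deep (from 10 to 50 mm behind the front face), its underside 310 mm above the table, on two flat uprights at the cabinet's ends. The hook lies under it at the start: reach it with a tool tilted towards the robot. Origin: above the cabinet's, at the height of its top
- hook_grip (a point): where to hold the hook: on its upright round black finger post, 16 mm thick, 110 mm from the pivot, standing on the hook up to 188 mm above the table (the hook's upper face is at 137 mm). The point is on the post's axis at 165 mm
- dropper_a: small amber dropper bottle with black cap, 32 mm wide, 85 mm tall, standing on the cabinet top behind the hook. Origin: centre of its underside
- dropper_b: a second amber dropper bottle like it, also on the cabinet top. Origin: centre of its underside
- squeeze: white squeeze bottle with blue cap, 60 mm wide, 170 mm tall, on the table to the left (+y) of the cabinet front. Origin: centre of its underside
- beaker: clear plastic beaker, 86 mm wide, 120 mm tall, on the table to the right (-y) of the cabinet. Origin: centre of its underside
- cup_a: clear plastic cup, 60 mm wide, 45 mm tall, on the table to the right in front of the cabinet. Origin: centre of its underside
- cup_b: white plastic cup, 60 mm wide, 45 mm tall, on the table to the left in front of the cabinet. Origin: centre of its underside

How it is judged:
By the outcome, as a careful person would: the job done as asked, in the order asked, and still so for the second after the job is handed in, with the robot touching nothing.
It also fails if it takes over 46 s, if anything falls off the work surface, if the arm or the gripper's body presses on something with over 40 N, if the wrist force passes 120 N, or if a joint passes its speed limit or range.

ROBOT

A 6-joint arm with a two-finger parallel gripper is mounted at the origin on the work surface. World frame = base frame: x ahead of the robot, y to its left, z up, the work surface at z = 0. Lengths are in mm, angles in rad, forces in N, time in s.
With the tool pointing down it reaches from about 300 to 775 mm from the base axis. Payload 14.6 kg.
Tool frame: the origin (TCP) lies between the finger pads; the fingertips stand manip.nose_length ahead of it and the grasp point (between the pads) lies 11 mm behind it (manip.nose_length is the distance from the TCP to the fingertips, in mm); z points along the fingers, y is the line along which they close (so a half turn about z gives the same grasp; the last joint's range is limited). The gripper opens to 94 mm and grips with 3 to 60 N. Pads are 16 mm wide; open, the fingers measure 119 mm over their backs; the gripper's body (75 mm by 177 mm) begins 78 mm behind the grasp point.
Start: joints at [1.183, 0.3, 1.521, -0, 1.321, -0.067], TCP at [173.426, 521.932, 213.446] pointing down, gripper open.
Joint ranges: [-3.03, 3.03], [-0.79, 2.21], [0.23, 2.52], [-1.04, 4.18], [0, 3.07], [-2.55, 2.55]. Speed limits (rad/s): [2.22, 2.22, 2.57, 3.14, 3.14, 3.14].

INTERFACE

Orientations are given as [roll, pitch, yaw] about the fixed x, y, z axes, in that order (R = Rz(yaw) Ry(pitch) Rx(roll)).
In Python, from cell import manip, cams, job gives the robot as it stands.
- The arm moves only by the tool jog_arm, never from a script. Its argument "commands" is a list of rows, each an object of numbers: "dx", "dy", "dz": the shift along the tool's x, y, z each as a share of 40 mm, from -1 to 1; "ax", "ay", "az": the turn, a rotation vector about the tool's x, y, z each as a share of 10 degrees, from -1 to 1; "gripper": the closure, from 0 (fully open) to 1 (shut). A call has 1 to 10 rows; each row shifts and turns the commanded pose from where the row before left it, along the tool's axes as they then stand; what a row does not reach is not made up. A row lasts 1/8 s, in which the tool goes at most 62.5 mm and 10.7 degrees, less where a joint would pass 70% of its speed; a pose out of reach is approached as far as the arm can. A call with a number of a shift or a turn outside -1 to 1 is refused whole. A call with a gripper value outside its range is refused whole. The fingers move at their own pace and stop on an object; "squeeze" is the grip in N (left out, the last holds). Time passes only in rows, so rows that do not move let the fingers close. It gives the time, the measured TCP pose, the force, the opening and the grip force at its end, in the units of the state.
- manip.read_state(): the state, without advancing time (a new reading comes with each control period).
- cams.camera(name): name is "side" or "top" or "wrist"; returns a dict with "image" (384x512x3 uint8, red, green, blue), "fx", "fy", "cx", "cy" (pixels), "world_to_cam" (4x4, takes a point from world to camera coordinates). Camera axes: x right, y down, z forward; pixel columns grow to the right and rows downward; lengths in mm; the calibration is good to about 2 mm. A picture is of the moment at which its call begins. There is no depth.
- job.sign_off(): hands the job in; it is judged then, once.
The state is a dict: "clock": time; "joints": joint angles; "qd": joint speeds; "effort": joint torques, N m; "eef_pos": TCP position; "eef_rot": TCP orientation; "wrist_force": force on the tool from outside, world axes, zero at the start; "moment": the same for the moment, N m; "finger_gap": finger opening in mm; "finger_force": force on a finger pad.
Only numpy, scipy, OpenCV 4.12 (cv2) and the standard library are available. Lean on these libraries where they do the work, as an engineer would, in place of code of your own. Each camera call takes 0.05 s, during which the arm holds its last target. There are 200 camera calls.

## Working session

There is one attempt and no reset: what is moved stays moved. The work goes in short steps, Python scripts to look and compute and a tool call to move; the robot and the scene stay as the last step left them, time stands still between calls to the robot, and variables do not carry over. Pictures are saved under pics/ and viewed, at most 10 in all, crops included, and the job is handed in when it is done.

Besides the shell and the picture viewer there is one more tool, called after "Request:" by a JSON object that holds its "api" and its "payload". jog_arm: Moves the arm, as the interface text tells. Shift numbers are shares of 40 mm and turn numbers shares of 10 degrees, none past 1 either way. Its arguments: {"type":"object","properties":{"commands":{"type":"array"},"squeeze":{"type":"number"}},"required":["commands"]}

```bash
ls; mkdir -p pics; python3 - <<'E'
from cell import manip,cams,job
import cv2,numpy as np
s=manip.read_state();print(s, manip.nose_length)
ims=[]
for n in("side","top"):
    c=cams.camera(n);np.savez(f"pics/{n}0.npz",**c);cv2.imwrite(f"pics/{n}0.png",c["image"][:,:,::-1]);print(n,c["fx"],c["cx"],c["cy"],np.round(c["world_to_cam"],3).tolist())
E
```

```text
pics
{'clock': 0.0, 'joints': array([ 1.18339042e+00,  3.00471798e-01,  1.52156405e+00,  3.11717607e-06,
        1.32067347e+00, -6.65780749e-02]), 'qd': array([ 0.00022259,  0.00049368,  0.00048405, -0.00070463,  0.00054196,
       -0.00076638]), 'effort': array([ 8.45510949e-04, -5.31803906e+01, -3.52753866e+01,  7.08937598e-02,
        2.42470315e-02, -5.97136454e-05]), 'eef_pos': array([173.34349994, 521.71659795, 212.89313795]), 'eef_rot': array([-3.14047867e+00, -7.73029665e-05,  2.82076400e+00]), 'wrist_force': array([ 0.28463618,  0.13421304, -0.02481558]), 'moment': array([-0.06436893, -0.01167427, -0.01304151]), 'finger_force': 0.0, 'finger_gap': 93.69434660812698} 8.0
side 375.52142739663634 253.44193535662902 197.46216963778585 [[0.883, -0.47, 0.012, -550.244], [-0.321, -0.621, -0.715, 287.127], [0.343, 0.627, -0.699, 831.382], [0.0, 0.0, 0.0, 1.0]]
top 416.88218597012764 252.70483939891125 195.40515778398355 [[-0.016, -1.0, -0.003, 40.514], [-0.984, 0.016, -0.178, 625.437], [0.179, -0.0, -0.984, 1142.551], [0.0, 0.0, 0.0, 1.0]]
```

View pics/side0.png

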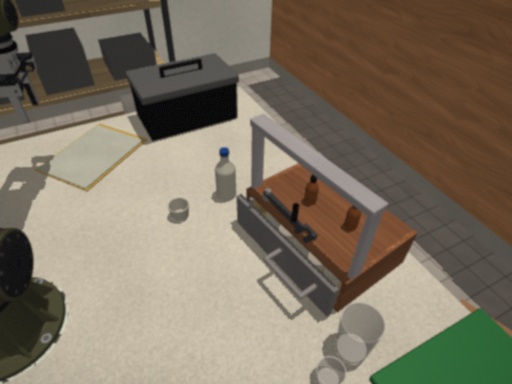

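View pics/top0.png

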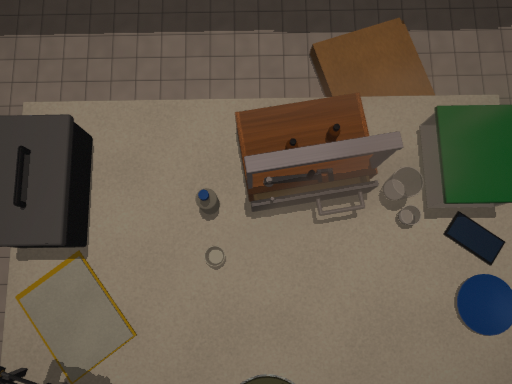

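The side view shows the cabinet with its hook post near (296,212) and the handle from about (270,258) to (312,290). In the top view the drawer front runs from about (250,205) to (375,185), with the handle at (318,212)–(362,207). I'll enlarge both.

```bash
python3 - <<'E'
import cv2,numpy as np
a=cv2.imread("pics/top0.png")[130:225,230:430]; b=cv2.imread("pics/side0.png")[105:315,225:425]
a=cv2.resize(a,(800,380),interpolation=cv2.INTER_CUBIC);b=cv2.resize(b,None,fx=2.85,fy=2.85,interpolation=cv2.INTER_CUBIC)
cv2.imwrite("pics/a.png",a);cv2.imwrite("pics/b.png",b)
E
```

```text
(no output)
```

View pics/a.png

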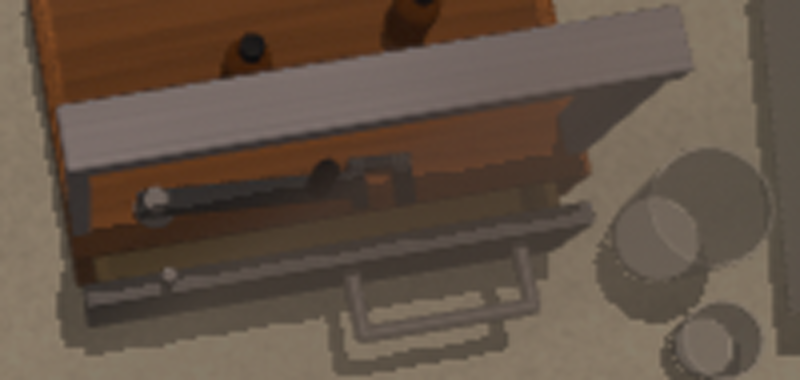

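View pics/b.png

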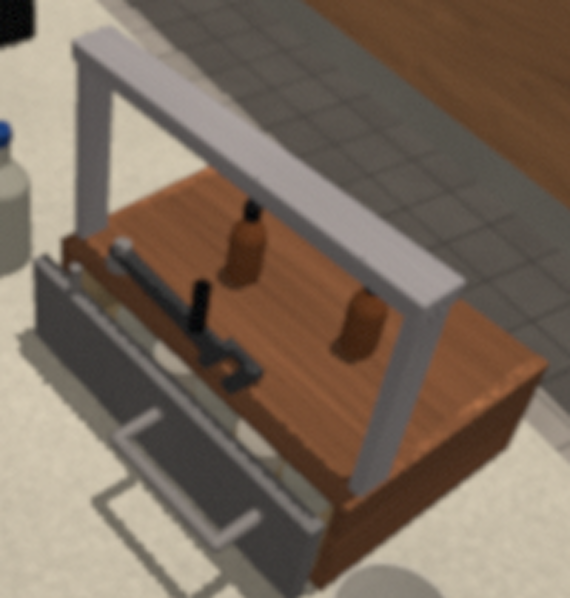

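The crops show the drawer already slightly open. In the top crop the handle corners are at (365,333) and (533,307), the pin at (170,273) and the hinge at (153,198). In the side crop the handle corners are at (120,437) and (218,543), the post top at (203,283) and the pin at (75,268).

```bash
cat >h.py <<'E'
import numpy as np,cv2
from scipy.optimize import least_squares
from scipy.spatial.transform import Rotation as R
def load(n): return dict(np.load(n))
def ray(c,uv):
    W=c["world_to_cam"];d=np.array([(uv[0]-c["cx"])/c["fx"],(uv[1]-c["cy"])/c["fy"],1.])
    return -W[:3,:3].T@W[:3,3], W[:3,:3].T@d
def onz(c,uv,z):
    o,d=ray(c,uv);return o+d*(z-o[2])/d[2]
def proj(c,p):
    q=c["world_to_cam"]@np.append(p,1);return np.array([c["fx"]*q[0]/q[2]+c["cx"],c["fy"]*q[1]/q[2]+c["cy"]])
def c2w(P,p):
    a=P[2];return np.array([P[0]+np.cos(a)*p[0]-np.sin(a)*p[1],P[1]+np.sin(a)*p[0]+np.cos(a)*p[1],p[2]])
E
python3 - <<'E'
from h import *
T=load("pics/top0.npz");S=load("pics/side0.npz")
t=lambda x,y:((x+.5)/4-.5+230,(y+.5)/4-.5+130)
s=lambda x,y:((x+.5)/2.85-.5+225,(y+.5)/2.85-.5+105)
# name: cam,uv,z,func(d)
F=[(T,t(365,333),'hl'),(T,t(533,307),'hr'),(S,s(120,437),'hl'),(S,s(218,543),'hr'),(T,t(170,270),'pin'),(S,s(75,268),'pin'),
(T,t(153,195),'hin'),(S,s(121,243),'hin'),(S,s(203,283),'post'),(T,t(325,168),'post')]
z=dict(hl=85,hr=85,pin=146,hin=143,post=188)
for c,uv,n in F: print(n,'T' if c is T else 'S',onz(c,uv,z[n]).round(1))
def pt(n,d,q):
    fx=-16-d   # front face of drawer front, cabinet x
    return {'hl':(fx-46,-70+54,85),'hr':(fx-46,-70-54,85),'pin':(fx+8,120,146),'hin':(25,120,143),
     'post':(25-110*np.sin(q),120-110*np.cos(q),188)}[n]
def res(v):
    return np.concatenate([proj(c,c2w(v[:3],pt(n,v[3],v[4])))-uv for c,uv,n in F])
r=least_squares(res,[560,0,0.1,30,0.05],x_scale=[10,10,.1,10,.1],loss='soft_l1')
print(r.x.round(3));print(r.fun.reshape(-1,2).round(1).tolist())
P=r.x
for n in('hl','hr','pin','hin','post'):print(n,c2w(P,pt(n,P[3],P[4])).round(1))
E
```

```text
hl T [ 568.3 -158.6   85. ]
hr T [ 584.6 -276.6   85. ]
hl S [ 573.3 -157.6   85. ]
hr S [ 590.5 -276.4   85. ]
pin T [604.3 -21.1 146. ]
pin S [602.8 -22.1 146. ]
hin T [656.1 -11.1 143. ]
hin S [655.3 -10.2 143. ]
post S [ 665.3 -121.6  188. ]
post T [ 662.  -120.7  188. ]
[ 6.49393e+02 -1.34720e+02  1.54000e-01  2.03970e+01  8.00000e-02]
[[1.6, -0.8], [-2.4, -0.8], [0.1, 2.2], [-3.0, -1.7], [-0.2, 0.5], [-0.3, -0.4], [0.4, 0.1], [0.6, 0.5], [-0.4, 0.3], [0.5, -0.7]]
hl [ 570.4 -163.2   85. ]
hr [ 587.  -269.9   85. ]
pin [602.9 -20.5 146. ]
hin [655.7 -12.3 143. ]
post [ 663.8 -122.   188. ]
```

```bash
cat >>h.py <<'E'
def toolR(P,t,swap):
    "tool leaning back to the robot by t; swap=0: closes along cabinet x-z, 1: along +y, -1: along -y"
    z=np.array([np.sin(t),0,-np.cos(t)])
    y=np.array([np.cos(t),0,np.sin(t)]) if swap==0 else np.array([0,swap,0.])
    return R.from_euler('z',P[2]).as_matrix()@np.c_[np.cross(y,z),y,z]
def need(p,Rm,tp,tR):
    "total shift in present tool axes (units of 40mm) and turn in present tool axes (units of 10deg)"
    v=R.from_matrix(Rm.T@tR).as_rotvec(degrees=True)/10
    print("shift",(Rm.T@(tp-p)/40).round(2),"turn",v.round(2)," shift in target axes",(tR.T@(tp-p)/40).round(2))
def cur():
    from cell import manip
    s=manip.read_state();return s["eef_pos"],R.from_euler('xyz',s["eef_rot"]).as_matrix(),s
E
python3 - <<'E'
from h import *
T=load("pics/top0.npz");S=load("pics/side0.npz")
t=lambda x,y:((x+.5)/4-.5+230,(y+.5)/4-.5+130)
s=lambda x,y:((x+.5)/2.85-.5+225,(y+.5)/2.85-.5+105)
F=[(T,t(365,333),'hl'),(T,t(533,307),'hr'),(S,s(120,437),'hl'),(S,s(218,543),'hr'),(T,t(170,270),'pin'),(S,s(75,268),'pin'),
(T,t(153,195),'hin'),(S,s(121,243),'hin'),(S,s(203,283),'post'),(T,t(325,168),'post'),(T,t(75,170),'ll'),(T,t(693,70),'lr'),(S,s(425,305),'lr')]
def pt(n,d,q):
    fx=-16-d
    return {'hl':(fx-46,-70+60,85),'hr':(fx-46,-70-60,85),'pin':(fx+8,120,146),'hin':(25,120,143),
     'post':(25-110*np.sin(q),120-110*np.cos(q),188),'ll':(10,180,P0),'lr':(10,-180,P0)}[n]
for P0 in(310,322,330):
  def res(v): return np.concatenate([proj(c,c2w(v[:3],pt(n,v[3],v[4])))-uv for c,uv,n in F])
  r=least_squares(res,[560,0,0.1,30,0.05],x_scale=[10,10,.1,10,.1],loss='soft_l1')
  print(P0,r.cost,r.x.round(3));print(r.fun.reshape(-1,2).round(1).tolist())
  P=r.x
  np.save(f"P{P0}.npy",P)
for n in('hl','hr','pin','hin','post'):print(n,c2w(P,pt(n,P[3],P[4])).round(1))
for uv in(t(252,47),t(425,-3)):
  w=onz(T,uv,205);print("dropper",w.round(),"cab",(R.from_euler('z',-P[2]).as_matrix()@(w-[P[0],P[1],0])).round())
p,Rm,_=cur()
h=c2w(P,(-16-P[3]-46,-70,85));tR=toolR(P,np.radians(15),0)
print("handle",h);need(p,Rm,h+tR[:,2]*(11-90),tR)
E
```

```text
310 13.85159610508007 [ 6.51538e+02 -1.35156e+02  1.60000e-01  2.15400e+01  1.00000e-01]
[[-0.1, -0.8], [-0.0, -1.8], [-0.9, 0.7], [-0.2, 0.3], [0.1, 0.4], [0.0, -0.2], [0.6, -0.4], [1.1, 0.4], [-0.4, 0.5], [0.7, -0.7], [-2.1, 0.6], [-2.7, -1.1], [-0.9, 7.1]]
322 7.849687982938988 [ 6.49432e+02 -1.35264e+02  1.57000e-01  1.94600e+01  8.10000e-02]
[[-0.3, -0.8], [-0.2, -1.7], [-1.0, 0.6], [-0.4, 0.2], [-0.0, 0.3], [0.1, -0.4], [0.6, 0.3], [0.5, 0.6], [-0.3, 0.5], [0.7, -0.7], [-2.1, 0.1], [-0.7, -1.6], [-0.3, 3.0]]
330 6.1677101701107375 [ 6.47750e+02 -1.35302e+02  1.55000e-01  1.78490e+01  6.50000e-02]
[[-0.4, -0.8], [-0.3, -1.5], [-1.1, 0.4], [-0.7, 0.2], [-0.2, 0.2], [0.1, -0.5], [0.7, 0.8], [0.1, 0.8], [-0.3, 0.4], [0.6, -0.7], [-2.2, -0.2], [0.7, -1.7], [-0.2, 0.3]]
hl [ 570.4 -157.5   85. ]
hr [ 588.9 -276.    85. ]
pin [603.7 -20.7 146. ]
hin [654.  -12.9 143. ]
post [ 663.8 -122.4  188. ]
dropper [739. -75. 205.] cab [ 99.  46. 205.]
dropper [ 770. -188.  205.] cab [113. -71. 205.]
handle [ 579.63115461 -216.76209028   85.        ]
shift [-15.01 -14.55   1.3 ] turn [-1.35 -0.82  6.24]  shift in target axes [-19.81   6.12   2.98]
```

Request:
{"api": "jog_arm", "payload": {"commands": [{"dx":-1,"dy":-0.95,"dz":0.08,"gripper":0.55},{"dx":-1,"dy":-0.95,"dz":0.08,"gripper":0.55},{"dx":-1,"dy":-0.95,"dz":0.08,"gripper":0.55},{"dx":-1,"dy":-0.95,"dz":0.08,"gripper":0.55},{"dx":-1,"dy":-0.95,"dz":0.08,"gripper":0.55},{"dx":-1,"dy":-0.95,"dz":0.08,"gripper":0.55},{"dx":-1,"dy":-0.95,"dz":0.08,"gripper":0.55},{"dx":-1,"dy":-0.95,"dz":0.08,"gripper":0.55},{"dx":-1,"dy":-0.95,"dz":0.08,"gripper":0.55},{"dx":-1,"dy":-0.95,"dz":0.08,"gripper":0.55}]}}

```text
schema error: expected keys dx, dy, dz, ax, ay, az, gripper
```

Request:
{"api": "jog_arm", "payload": {"commands": [{"dx":-0.8,"dy":-0.8,"dz":0.08,"gripper":0.55},{"dx":-0.8,"dy":-0.8,"dz":0.08,"gripper":0.55},{"dx":-0.8,"dy":-0.8,"dz":0.08,"gripper":0.55},{"ax":-0.19,"ay":-0.12,"az":0.89},{"ax":-0.19,"ay":-0.12,"az":0.89},{"ax":-0.19,"ay":-0.12,"az":0.89},{"ax":-0.19,"ay":-0.12,"az":0.89},{"ax":-0.19,"ay":-0.12,"az":0.89},{"ax":-0.19,"ay":-0.12,"az":0.89},{"ax":-0.19,"ay":-0.12,"az":0.89}]}}

```text
schema error: expected keys dx, dy, dz, ax, ay, az, gripper
```

```bash
python3 - <<'E'
from h import *
P=np.load("P330.npy");p,Rm,s=cur()
h=c2w(P,(-16-P[3]-46,-70,85));tR=toolR(P,np.radians(15),0)
print(s["clock"],p,s["joints"].round(2),s["finger_gap"],s["wrist_force"]);need(p,Rm,h+tR[:,2]*(11-90),tR)
E
```

```text
0.1 [173.33709091 521.74472941 212.92317171] [ 1.18  0.3   1.52 -0.    1.32 -0.07] 94.13529482396383 [-0.45602341  0.22715398 -0.50577623]
shift [-15.01 -14.55   1.3 ] turn [-1.35 -0.82  6.24]  shift in target axes [-19.81   6.12   2.98]
```

All keys are needed in every row.

Request:
{"api": "jog_arm", "payload": {"commands": [{"dx":-1,"dy":-0.95,"dz":0.08,"ax":0,"ay":0,"az":0,"gripper":0.55},{"dx":-1,"dy":-0.95,"dz":0.08,"ax":0,"ay":0,"az":0,"gripper":0.55},{"dx":-1,"dy":-0.95,"dz":0.08,"ax":0,"ay":0,"az":0,"gripper":0.55},{"dx":-1,"dy":-0.95,"dz":0.08,"ax":0,"ay":0,"az":0,"gripper":0.55},{"dx":-1,"dy":-0.95,"dz":0.08,"ax":0,"ay":0,"az":0,"gripper":0.55},{"dx":-1,"dy":-0.95,"dz":0.08,"ax":0,"ay":0,"az":0,"gripper":0.55},{"dx":-1,"dy":-0.95,"dz":0.08,"ax":0,"ay":0,"az":0,"gripper":0.55},{"dx":-1,"dy":-0.95,"dz":0.08,"ax":0,"ay":0,"az":0,"gripper":0.55},{"dx":-1,"dy":-0.95,"dz":0.08,"ax":0,"ay":0,"az":0,"gripper":0.55},{"dx":-1,"dy":-0.95,"dz":0.08,"ax":0,"ay":0,"az":0,"gripper":0.55}]}}

```text
clock: 1.35
eef_pos: [433.7, 33.4, 181.3]
eef_rot: [3.142, 0.0, 2.821]
wrist_force: [0.9, 0.7, -0.3]
finger_gap: 42.3
finger_force: 0.0
```

Request:
{"api": "jog_arm", "payload": {"commands": [{"dx":-0.8,"dy":-0.8,"dz":0.08,"ax":0,"ay":0,"az":0,"gripper":0.55},{"dx":-0.8,"dy":-0.8,"dz":0.08,"ax":0,"ay":0,"az":0,"gripper":0.55},{"dx":-0.8,"dy":-0.8,"dz":0.08,"ax":0,"ay":0,"az":0,"gripper":0.55},{"dx":0,"dy":0,"dz":0,"ax":-0.19,"ay":-0.12,"az":0.89,"gripper":0.55},{"dx":0,"dy":0,"dz":0,"ax":-0.19,"ay":-0.12,"az":0.89,"gripper":0.55},{"dx":0,"dy":0,"dz":0,"ax":-0.19,"ay":-0.12,"az":0.89,"gripper":0.55},{"dx":0,"dy":0,"dz":0,"ax":-0.19,"ay":-0.12,"az":0.89,"gripper":0.55},{"dx":0,"dy":0,"dz":0,"ax":-0.19,"ay":-0.12,"az":0.89,"gripper":0.55},{"dx":0,"dy":0,"dz":0,"ax":-0.19,"ay":-0.12,"az":0.89,"gripper":0.55},{"dx":0,"dy":0,"dz":0,"ax":-0.19,"ay":-0.12,"az":0.89,"gripper":0.55}]}}

```text
clock: 2.6
eef_pos: [493.9, -86.2, 171.6]
eef_rot: [2.88, 0.003, 1.721]
wrist_force: [-0.3, -0.3, -0.2]
finger_gap: 42.2
finger_force: 0.0
```

```bash
python3 - <<'E'
from h import *
P=np.load("P330.npy");p,Rm,s=cur()
h=c2w(P,(-16-P[3]-46,-70,85));tR=toolR(P,np.radians(15),0)
print(s["clock"],p,s["joints"].round(2),s["finger_gap"],s["wrist_force"]);need(p,Rm,h+tR[:,2]*(11-90),tR)
E
```

```text
2.6 [493.85277993 -86.22905253 171.62405935] [-0.3   0.1   1.89  0.14  0.92 -0.53] 42.22129052100234 [-0.31956252 -0.26711138 -0.22258137]
shift [-3.55  1.01  0.55] turn [ 0.    0.02 -0.02]  shift in target axes [-3.55  1.    0.54]
```

Request:
{"api": "jog_arm", "payload": {"commands": [{"dx":-0.89,"dy":0.25,"dz":0.14,"ax":0,"ay":0,"az":0,"gripper":0.55},{"dx":-0.89,"dy":0.25,"dz":0.14,"ax":0,"ay":0,"az":0,"gripper":0.55},{"dx":-0.89,"dy":0.25,"dz":0.14,"ax":0,"ay":0,"az":0,"gripper":0.55},{"dx":-0.89,"dy":0.25,"dz":0.14,"ax":0,"ay":0,"az":0,"gripper":0.55},{"dx":0,"dy":0,"dz":0.55,"ax":0,"ay":0,"az":0,"gripper":0.55},{"dx":0,"dy":0,"dz":0.55,"ax":0,"ay":0,"az":0,"gripper":0.55},{"dx":0,"dy":0,"dz":0.55,"ax":0,"ay":0,"az":0,"gripper":0.55},{"dx":0,"dy":0,"dz":0.55,"ax":0,"ay":0,"az":0,"gripper":0.55},{"dx":0,"dy":0,"dz":0,"ax":0,"ay":0,"az":0,"gripper":0.55}]}}

```text
clock: 3.72
eef_pos: [581.8, -216.4, 74.4]
eef_rot: [2.883, 0.002, 1.727]
wrist_force: [-0.2, 0.1, -0.3]
finger_gap: 42.1
finger_force: 0.0
```

Request:
{"api": "jog_arm", "payload": {"commands": [{"dx":0,"dy":0,"dz":0,"ax":0,"ay":0,"az":0,"gripper":1},{"dx":0,"dy":0,"dz":0,"ax":0,"ay":0,"az":0,"gripper":1},{"dx":0,"dy":0,"dz":0,"ax":0,"ay":0,"az":0,"gripper":1},{"dx":0,"dy":0,"dz":0,"ax":0,"ay":0,"az":0,"gripper":1},{"dx":0,"dy":0,"dz":0,"ax":0,"ay":0,"az":0,"gripper":1},{"dx":0,"dy":0,"dz":0,"ax":0,"ay":0,"az":0,"gripper":1}], "squeeze": 20}}

```text
clock: 4.47
eef_pos: [582.5, -216.9, 76.2]
eef_rot: [2.88, 0.004, 1.726]
wrist_force: [-1.6, 0.0, 1.7]
finger_gap: 11.5
finger_force: 20.0
```

```bash
python3 - <<'E'
from h import *
P=np.load("P330.npy");p,Rm,s=cur()
d=P[3];tR=toolR(P,np.radians(15),0);g=p-Rm[:,2]*11
print(s["clock"],p,s["finger_gap"],s["finger_force"],s["wrist_force"],g, (R.from_euler('z',-P[2]).as_matrix()@(g-[P[0],P[1],0])))
xh=np.array([np.cos(P[2]),np.sin(P[2]),0])
print("per 40mm out:",Rm.T@(-xh),"total mm",120-d)
E
```

```text
4.475 [ 582.51606184 -216.89272325   76.23964693] 11.490873166697124 19.998679161071777 [-1.56578545  0.03801522  1.72173722] [ 579.70278692 -217.28735598   86.86648791] [-79.85956338 -70.53003132  86.86648791]
per 40mm out: [ 0.00103419 -0.9660839  -0.2582263 ] total mm 102.15053847424778
```

Request:
{"api": "jog_arm", "payload": {"commands": [{"dx":0,"dy":-0.29,"dz":-0.078,"ax":0,"ay":0,"az":0,"gripper":1},{"dx":0,"dy":-0.29,"dz":-0.078,"ax":0,"ay":0,"az":0,"gripper":1},{"dx":0,"dy":-0.29,"dz":-0.078,"ax":0,"ay":0,"az":0,"gripper":1},{"dx":0,"dy":-0.29,"dz":-0.078,"ax":0,"ay":0,"az":0,"gripper":1},{"dx":0,"dy":-0.29,"dz":-0.078,"ax":0,"ay":0,"az":0,"gripper":1},{"dx":0,"dy":-0.29,"dz":-0.078,"ax":0,"ay":0,"az":0,"gripper":1},{"dx":0,"dy":-0.29,"dz":-0.078,"ax":0,"ay":0,"az":0,"gripper":1},{"dx":0,"dy":-0.29,"dz":-0.078,"ax":0,"ay":0,"az":0,"gripper":1}]}}

```text
clock: 5.48
eef_pos: [486.7, -231.5, 76.2]
eef_rot: [2.881, 0.004, 1.727]
wrist_force: [1.0, 5.3, 1.1]
finger_gap: 11.4
finger_force: 20.0
```

Request:
{"api": "jog_arm", "payload": {"commands": [{"dx":0,"dy":-0.05,"dz":-0.013,"ax":0,"ay":0,"az":0,"gripper":1},{"dx":0,"dy":-0.05,"dz":-0.013,"ax":0,"ay":0,"az":0,"gripper":1},{"dx":0,"dy":0,"dz":0,"ax":0,"ay":0,"az":0,"gripper":1}]}}

```text
clock: 5.85
eef_pos: [482.8, -232.1, 76.2]
eef_rot: [2.881, 0.003, 1.727]
wrist_force: [-2.7, 4.9, 3.7]
finger_gap: 11.3
finger_force: 20.0
```

Request:
{"api": "jog_arm", "payload": {"commands": [{"dx":0,"dy":-0.07,"dz":-0.019,"ax":0,"ay":0,"az":0,"gripper":1},{"dx":0,"dy":0,"dz":0,"ax":0,"ay":0,"az":0,"gripper":1}]}}

```text
clock: 6.1
eef_pos: [479.9, -232.6, 76.2]
eef_rot: [2.881, 0.003, 1.727]
wrist_force: [-2.5, 6.0, 3.4]
finger_gap: 11.4
finger_force: 20.0
```

Request:
{"api": "jog_arm", "payload": {"commands": [{"dx":0,"dy":-0.05,"dz":-0.013,"ax":0,"ay":0,"az":0,"gripper":1},{"dx":0,"dy":0,"dz":0,"ax":0,"ay":0,"az":0,"gripper":1}]}}

```text
clock: 6.35
eef_pos: [478.3, -232.8, 76.2]
eef_rot: [2.88, 0.004, 1.727]
wrist_force: [2.9, 5.9, 0.3]
finger_gap: 11.2
finger_force: 20.0
```

Request:
{"api": "jog_arm", "payload": {"commands": [{"dx":0,"dy":-0.05,"dz":-0.013,"ax":0,"ay":0,"az":0,"gripper":1},{"dx":0,"dy":0,"dz":0,"ax":0,"ay":0,"az":0,"gripper":1}]}}

```text
clock: 6.6
eef_pos: [478.1, -232.9, 76.4]
eef_rot: [2.877, 0.005, 1.726]
wrist_force: [25.8, 8.9, -13.3]
finger_gap: 11.2
finger_force: 20.0
```

Request:
{"api": "jog_arm", "payload": {"commands": [{"dx":0,"dy":-0.05,"dz":-0.013,"ax":0,"ay":0,"az":0,"gripper":1},{"dx":0,"dy":0,"dz":0,"ax":0,"ay":0,"az":0,"gripper":1}]}}

```text
clock: 6.85
eef_pos: [477.8, -233.7, 77.4]
eef_rot: [2.873, 0.007, 1.725]
wrist_force: [39.5, 9.2, -15.6]
finger_gap: 11.2
finger_force: 20.0
```

Request:
{"api": "jog_arm", "payload": {"commands": [{"dx":0,"dy":0,"dz":0,"ax":0,"ay":0,"az":0,"gripper":0.6},{"dx":0,"dy":0,"dz":0,"ax":0,"ay":0,"az":0,"gripper":0.6},{"dx":0,"dy":0,"dz":0,"ax":0,"ay":0,"az":0,"gripper":0.6},{"dx":0,"dy":0,"dz":-0.6,"ax":0,"ay":0,"az":0,"gripper":0.6},{"dx":0,"dy":0,"dz":-1,"ax":0,"ay":0,"az":0,"gripper":0.6},{"dx":0,"dy":0,"dz":-1,"ax":0,"ay":0,"az":0,"gripper":0.6},{"dx":0,"dy":0,"dz":-1,"ax":0,"ay":0,"az":0,"gripper":0.6},{"dx":0,"dy":0,"dz":-0.6,"ax":0,"ay":0,"az":0,"gripper":0.5}]}}

```text
clock: 7.85
eef_pos: [431.0, -240.3, 240.5]
eef_rot: [2.879, 0.006, 1.726]
wrist_force: [-0.3, -0.0, -0.3]
finger_gap: 44.3
finger_force: 0.0
```

```bash
python3 - <<'E'
from h import *
from cell import cams
for n in("side","top"):
    c=cams.camera(n);np.savez(f"pics/{n}1.npz",**c)
a=cv2.cvtColor(load("pics/top1.npz")["image"][130:270,220:420],cv2.COLOR_RGB2BGR);b=cv2.cvtColor(load("pics/side1.npz")["image"][105:305,205:405],cv2.COLOR_RGB2BGR)
cv2.imwrite("pics/ab1.png",np.hstack([cv2.copyMakeBorder(cv2.resize(i,None,fx=2,fy=2,interpolation=cv2.INTER_CUBIC),0,400-2*i.shape[0],0,0,cv2.BORDER_CONSTANT) for i in(a,b)]))
P=np.load("P330.npy");p,Rm,s=cur();print(p,s["joints"].round(2))
q=P[4]
for k in(1,-1):
  for t in(40,50):
    tR=toolR(P,np.radians(t),k);g=c2w(P,(25-110*np.sin(q),120-110*np.cos(q),168));print(k,t,g);need(p,Rm,g+tR[:,2]*(11-100),tR)
E
```

```text
[ 431.60372513 -240.6015725   240.9162614 ] [-0.68  0.04  1.78  0.21  1.14 -0.91]
1 40 [ 663.78197313 -122.44528072  168.        ]
shift [2.02 4.57 1.34] turn [-1.98 -1.92 -8.82]  shift in target axes [-3.57  2.02  3.15]
1 50 [ 663.78197313 -122.44528072  168.        ]
shift [2.03 4.23 1.53] turn [-2.76 -2.7  -8.67]  shift in target axes [-2.58  2.02  3.69]
-1 40 [ 663.78197313 -122.44528072  168.        ]
shift [2.02 4.57 1.34] turn [-1.92  1.98  8.87]  shift in target axes [ 3.57 -2.02  3.15]
-1 50 [ 663.78197313 -122.44528072  168.        ]
shift [2.03 4.23 1.53] turn [-2.71  2.76  8.72]  shift in target axes [ 2.58 -2.02  3.69]
```

View pics/ab1.png

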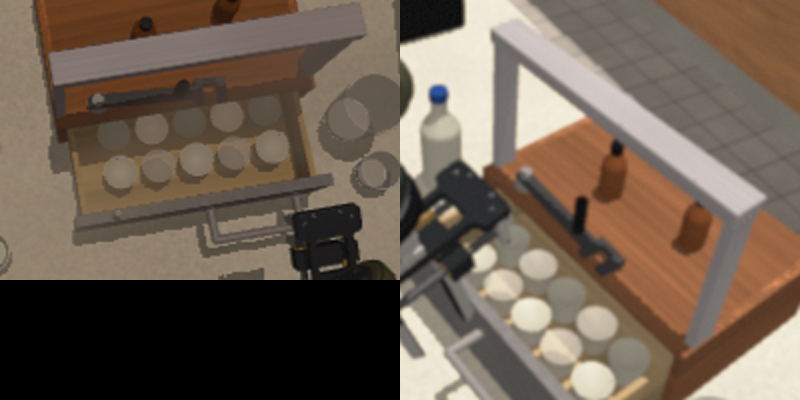

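The picture shows the drawer fully out. The post top is at (581,200) in the right panel and the pin at (118,215) in the left panel.

```bash
python3 - <<'E'
from h import *
T=load("pics/top1.npz");S=load("pics/side1.npz")
tp=lambda x,y:((x+.5)/2-.5+220,(y+.5)/2-.5+130); sp=lambda x,y:((x-400+.5)/2-.5+205,(y+.5)/2-.5+105)
P=np.load("P330.npy");Ri=R.from_euler('z',-P[2]).as_matrix();cab=lambda w:(Ri@(w-[P[0],P[1],0])).round(1)
for n,c,uv,z in(('pin',T,tp(118,213),146),('hl',T,tp(212,240),85),('hinge',T,tp(97,99),143),('hinge',S,sp(525,174),143),('postTop',S,sp(582,199),188),('postTop',T,tp(184,84),188),('bottle',T,(204,193),170),('bottle',S,sp(438,90),170)):
  w=onz(c,uv,z);print(n,w.round(1),cab(w))
p,Rm,s=cur()
tR=toolR(P,np.radians(45),-1);g=np.array([663.5,-122,168]);need(p,Rm,g+tR[:,2]*(11-80),tR)
print(s["clock"],cab(p))
E
```

```text
pin [500.3 -35.9 146. ] [-130.4  120.9  146. ]
hl [ 466.2 -167.3   85. ] [-184.3   -3.7   85. ]
hinge [653.6 -12.1 143. ] [ 24.8 120.9 143. ]
hinge [652.2 -16.1 143. ] [ 22.8 117.1 143. ]
postTop [ 664.5 -122.2  188. ] [ 18.5  10.4 188. ]
postTop [ 661.6 -123.   188. ] [ 15.6  10.  188. ]
bottle [613.8 157.  170. ] [ 11.5 294.  170. ]
bottle [613.9 158.8 170. ] [ 11.9 295.8 170. ]
shift [2.04 4.64 1.86] turn [-2.31  2.37  8.8 ]  shift in target axes [ 3.08 -2.04  3.94]
7.95 [-229.8  -70.8  240.9]
```

Request:
{"api": "jog_arm", "payload": {"commands": [{"dx":0,"dy":0,"dz":0,"ax":-0.231,"ay":0.237,"az":0.88,"gripper":0.35},{"dx":0,"dy":0,"dz":0,"ax":-0.231,"ay":0.237,"az":0.88,"gripper":0.35},{"dx":0,"dy":0,"dz":0,"ax":-0.231,"ay":0.237,"az":0.88,"gripper":0.35},{"dx":0,"dy":0,"dz":0,"ax":-0.231,"ay":0.237,"az":0.88,"gripper":0.35},{"dx":0,"dy":0,"dz":0,"ax":-0.231,"ay":0.237,"az":0.88,"gripper":0.35},{"dx":0,"dy":0,"dz":0,"ax":-0.231,"ay":0.237,"az":0.88,"gripper":0.35},{"dx":0,"dy":0,"dz":0,"ax":-0.231,"ay":0.237,"az":0.88,"gripper":0.35},{"dx":0,"dy":0,"dz":0,"ax":-0.231,"ay":0.237,"az":0.88,"gripper":0.35},{"dx":0,"dy":0,"dz":0,"ax":-0.231,"ay":0.237,"az":0.88,"gripper":0.35},{"dx":0,"dy":0,"dz":0,"ax":-0.231,"ay":0.237,"az":0.88,"gripper":0.35}]}}

```text
clock: 9.2
eef_pos: [431.1, -239.9, 237.1]
eef_rot: [-3.131, -0.782, 0.142]
wrist_force: [0.4, 0.1, -0.2]
finger_gap: 61.2
finger_force: 0.0
```

```bash
python3 - <<'E'
from h import *
P=np.load("P330.npy");p,Rm,s=cur()
tR=toolR(P,np.radians(45),-1);g=np.array([663,-122.3,168]);need(p,Rm,g+tR[:,2]*(11-80),tR);print(s["joints"].round(2),p)
E
```

```text
shift [ 3.14 -2.03  3.86] turn [-0.01  0.02 -0.05]  shift in target axes [ 3.15 -2.01  3.87]
[-0.93 -0.06  2.06  0.88  0.94  0.03] [ 431.14029845 -239.8796644   237.12905526]
```

Request:
{"api": "jog_arm", "payload": {"commands": [{"dx":0.52,"dy":-0.34,"dz":0.64,"ax":0,"ay":0,"az":0,"gripper":0.35},{"dx":0.52,"dy":-0.34,"dz":0.64,"ax":0,"ay":0,"az":0,"gripper":0.35},{"dx":0.52,"dy":-0.34,"dz":0.64,"ax":0,"ay":0,"az":0,"gripper":0.35},{"dx":0.52,"dy":-0.34,"dz":0.64,"ax":0,"ay":0,"az":0,"gripper":0.35},{"dx":0.52,"dy":-0.34,"dz":0.64,"ax":0,"ay":0,"az":0,"gripper":0.35},{"dx":0.52,"dy":-0.34,"dz":0.64,"ax":0,"ay":0,"az":0,"gripper":0.35},{"dx":0,"dy":0,"dz":0,"ax":0,"ay":0,"az":0,"gripper":0.35}]}}

```text
clock: 10.07
eef_pos: [613.8, -127.3, 215.7]
eef_rot: [-3.135, -0.779, 0.153]
wrist_force: [0.1, -0.1, -0.1]
finger_gap: 61.2
finger_force: 0.0
```

```bash
python3 - <<'E'
from h import *
P=np.load("P330.npy");p,Rm,s=cur()
tR=toolR(P,np.radians(45),-1);g=np.array([663,-122.3,168]);need(p,Rm,g+tR[:,2]*11,tR);print(s["joints"].round(2),p)
E
```

```text
shift [0.04 0.08 1.99] turn [-0.03  0.03 -0.01]  shift in target axes [0.03 0.07 1.99]
[-0.43  0.18  1.85  0.8   0.57  0.41] [ 613.76902419 -127.29150838  215.66642142]
```

Request:
{"api": "jog_arm", "payload": {"commands": [{"dx":0.01,"dy":0.02,"dz":0.5,"ax":0,"ay":0,"az":0,"gripper":0.35},{"dx":0.01,"dy":0.02,"dz":0.5,"ax":0,"ay":0,"az":0,"gripper":0.35},{"dx":0.01,"dy":0.02,"dz":0.5,"ax":0,"ay":0,"az":0,"gripper":0.35},{"dx":0.01,"dy":0.02,"dz":0.5,"ax":0,"ay":0,"az":0,"gripper":0.35},{"dx":0,"dy":0,"dz":0,"ax":0,"ay":0,"az":0,"gripper":0.35}]}}

```text
clock: 10.7
eef_pos: [669.7, -123.1, 160.1]
eef_rot: [-3.135, -0.779, 0.15]
wrist_force: [-0.8, -0.5, 0.0]
finger_gap: 61.0
finger_force: 0.0
```

Request:
{"api": "jog_arm", "payload": {"commands": [{"dx":0,"dy":0,"dz":0,"ax":0,"ay":0,"az":0,"gripper":1},{"dx":0,"dy":0,"dz":0,"ax":0,"ay":0,"az":0,"gripper":1},{"dx":0,"dy":0,"dz":0,"ax":0,"ay":0,"az":0,"gripper":1},{"dx":0,"dy":0,"dz":0,"ax":0,"ay":0,"az":0,"gripper":1},{"dx":0,"dy":0,"dz":0,"ax":0,"ay":0,"az":0,"gripper":1},{"dx":0,"dy":0,"dz":0,"ax":0,"ay":0,"az":0,"gripper":1}], "squeeze": 8}}

```text
clock: 11.45
eef_pos: [670.5, -121.6, 162.2]
eef_rot: [-3.135, -0.782, 0.153]
wrist_force: [-1.1, 7.6, 1.6]
finger_gap: 15.5
finger_force: 8.0
```

```bash
python3 - <<'E'
from h import *
P=np.load("P330.npy");p,Rm,s=cur()
g=p-Rm[:,2]*11;Ri=R.from_euler('z',-P[2]).as_matrix();c=Ri@(g-[P[0],P[1],0]);print(s["finger_gap"],s["finger_force"],s["wrist_force"],"cab",c)
h=np.array([24,120]);v=c[:2]-h;print("radius",np.hypot(*v));q0=np.arctan2(-v[0],-v[1]);print("q0",q0)
qs=np.linspace(q0,np.pi/2,17)
pts=np.array([[24-110*np.sin(q),120-110*np.cos(q),0] for q in qs])
D=np.diff(pts,axis=0)@R.from_euler('z',P[2]).as_matrix().T@Rm/40
for i,d in enumerate(D):print(i,d.round(3))
E
```

```text
15.493688612270699 7.990675047039986 [-1.14474268  7.55900829  1.60720907] cab [ 16.83709667  10.02165698 169.95739373]
radius 110.21135656829875
q0 0.06503826702414756
0 [-0.183 -0.03  -0.181]
1 [-0.18  -0.054 -0.178]
2 [-0.175 -0.077 -0.174]
3 [-0.17  -0.1   -0.168]
4 [-0.162 -0.122 -0.16 ]
5 [-0.154 -0.143 -0.151]
6 [-0.143 -0.163 -0.141]
7 [-0.132 -0.181 -0.13 ]
8 [-0.119 -0.197 -0.117]
9 [-0.106 -0.212 -0.104]
10 [-0.091 -0.225 -0.089]
11 [-0.076 -0.236 -0.074]
12 [-0.06  -0.245 -0.058]
13 [-0.043 -0.252 -0.041]
14 [-0.026 -0.256 -0.024]
15 [-0.009 -0.258 -0.007]
```

Request:
{"api": "jog_arm", "payload": {"commands": [{"dx":-0.18,"dy":-0.03,"dz":-0.18,"ax":0,"ay":0,"az":0,"gripper":1},{"dx":-0.18,"dy":-0.055,"dz":-0.18,"ax":0,"ay":0,"az":0,"gripper":1},{"dx":-0.175,"dy":-0.077,"dz":-0.175,"ax":0,"ay":0,"az":0,"gripper":1},{"dx":-0.17,"dy":-0.1,"dz":-0.168,"ax":0,"ay":0,"az":0,"gripper":1},{"dx":-0.162,"dy":-0.122,"dz":-0.16,"ax":0,"ay":0,"az":0,"gripper":1},{"dx":-0.153,"dy":-0.143,"dz":-0.151,"ax":0,"ay":0,"az":0,"gripper":1},{"dx":-0.143,"dy":-0.163,"dz":-0.141,"ax":0,"ay":0,"az":0,"gripper":1},{"dx":-0.132,"dy":-0.181,"dz":-0.13,"ax":0,"ay":0,"az":0,"gripper":1}]}}

```text
clock: 12.45
eef_pos: [592.8, -98.2, 161.9]
eef_rot: [-3.135, -0.781, 0.153]
wrist_force: [7.9, 8.1, -3.2]
finger_gap: 15.6
finger_force: 8.0
```

```bash
cat > st.py <<'E'
from h import *
P=np.load("P330.npy");p,Rm,s=cur()
g=p-Rm[:,2]*11;Ri=R.from_euler('z',-P[2]).as_matrix();c=Ri@(g-[P[0],P[1],0]);print(s["finger_gap"],s["finger_force"],"F cab",(Ri@s["wrist_force"]).round(1),"cab",c)
v=c[:2]-[24,120];q0=np.arctan2(-v[0],-v[1]);print("radius",np.hypot(*v),"q0",q0)
qs=np.linspace(q0,np.pi/2,9)
pts=np.array([[24-110*np.sin(q),120-110*np.cos(q),170] for q in qs]);pts[0]=c
D=np.diff(pts,axis=0)@R.from_euler('z',P[2]).as_matrix().T@Rm/40
for i,d in enumerate(D):print(i,d.round(3))
E
python3 st.py
```

```text
15.644201430136885 7.995356395840645 F cab [ 9.1  6.8 -3.2] cab [-56.32327675  45.02178676 169.74296738]
radius 109.87975813870173 q0 0.8198019190466996
0 [-0.116 -0.195 -0.123]
1 [-0.105 -0.212 -0.103]
2 [-0.091 -0.225 -0.088]
3 [-0.075 -0.236 -0.073]
4 [-0.059 -0.245 -0.057]
5 [-0.043 -0.251 -0.041]
6 [-0.026 -0.256 -0.024]
7 [-0.009 -0.258 -0.007]
```

Request:
{"api": "jog_arm", "payload": {"commands": [{"dx":-0.105,"dy":-0.2,"dz":-0.105,"ax":0,"ay":0,"az":0,"gripper":1},{"dx":-0.1,"dy":-0.215,"dz":-0.1,"ax":0,"ay":0,"az":0,"gripper":1},{"dx":-0.09,"dy":-0.225,"dz":-0.088,"ax":0,"ay":0,"az":0,"gripper":1},{"dx":-0.07,"dy":-0.236,"dz":-0.07,"ax":0,"ay":0,"az":0,"gripper":1},{"dx":-0.055,"dy":-0.245,"dz":-0.055,"ax":0,"ay":0,"az":0,"gripper":1},{"dx":-0.04,"dy":-0.25,"dz":-0.04,"ax":0,"ay":0,"az":0,"gripper":1}]}}

```text
clock: 13.2
eef_pos: [558.7, -49.2, 162.5]
eef_rot: [-3.137, -0.782, 0.152]
wrist_force: [-2.3, -2.7, 0.5]
finger_gap: 15.7
finger_force: 8.0
```

```bash
python3 st.py
```

```text
15.71626683580015 7.989921122789383 F cab [-2.6 -2.3  0.5] cab [-82.4890743   98.76297069 170.33047499]
radius 108.58606890172575 q0 1.3739496876023614
0 [-0.039 -0.06  -0.027]
1 [-0.008 -0.067 -0.007]
2 [-0.007 -0.067 -0.006]
3 [-0.005 -0.067 -0.005]
4 [-0.004 -0.067 -0.004]
5 [-0.003 -0.068 -0.003]
6 [-0.002 -0.068 -0.002]
7 [-0.001 -0.068 -0.   ]
```

Request:
{"api": "jog_arm", "payload": {"commands": [{"dx":-0.02,"dy":-0.08,"dz":-0.015,"ax":0,"ay":0,"az":0,"gripper":1},{"dx":-0.01,"dy":-0.08,"dz":-0.01,"ax":0,"ay":0,"az":0,"gripper":1},{"dx":-0.01,"dy":-0.08,"dz":-0.01,"ax":0,"ay":0,"az":0,"gripper":1},{"dx":-0.005,"dy":-0.08,"dz":-0.005,"ax":0,"ay":0,"az":0,"gripper":1},{"dx":0,"dy":-0.08,"dz":0,"ax":0,"ay":0,"az":0,"gripper":1},{"dx":0,"dy":0,"dz":0,"ax":0,"ay":0,"az":0,"gripper":1}]}}

```text
clock: 13.95
eef_pos: [554.1, -33.7, 162.4]
eef_rot: [-3.137, -0.782, 0.152]
wrist_force: [0.2, -0.5, 2.3]
finger_gap: 15.9
finger_force: 8.0
```

```bash
python3 st.py
```

```text
15.942471174384576 7.992200553417206 F cab [ 0.1 -0.5  2.3] cab [-84.62000083 114.72222567 170.24737848]
radius 108.74814702493572 q0 1.5222451696758947
0 [-0.027 -0.015 -0.018]
1 [-0.    -0.017 -0.   ]
2 [-0.    -0.017 -0.   ]
3 [-0.    -0.017 -0.   ]
4 [-0.    -0.017 -0.   ]
5 [-0.    -0.017 -0.   ]
6 [-0.    -0.017 -0.   ]
7 [-0.    -0.017  0.   ]
```

Now push in small steps until the stop pushes back.

Request:
{"api": "jog_arm", "payload": {"commands": [{"dx":0,"dy":-0.07,"dz":0,"ax":0,"ay":0,"az":0,"gripper":1},{"dx":0,"dy":-0.05,"dz":0,"ax":0,"ay":0,"az":0,"gripper":1},{"dx":0,"dy":0,"dz":0,"ax":0,"ay":0,"az":0,"gripper":1}]}}

```text
clock: 14.32
eef_pos: [553.3, -29.1, 162.4]
eef_rot: [-3.137, -0.782, 0.152]
wrist_force: [0.6, -0.8, 1.8]
finger_gap: 15.8
finger_force: 8.0
```

Request:
{"api": "jog_arm", "payload": {"commands": [{"dx":0,"dy":-0.04,"dz":0,"ax":0,"ay":0,"az":0,"gripper":1},{"dx":0,"dy":0,"dz":0,"ax":0,"ay":0,"az":0,"gripper":1}]}}

```text
clock: 14.58
eef_pos: [553.2, -28.1, 162.4]
eef_rot: [-3.138, -0.782, 0.152]
wrist_force: [0.3, -4.8, 2.2]
finger_gap: 15.7
finger_force: 8.0
```

```bash
python3 st.py | head -2
```

```text
15.658855824834644 7.997701987624168 F cab [-0.5 -4.8  2.2] cab [-84.71823301 120.42803136 170.20073426]
radius 108.71907559851806 q0 1.5747333770241587
```

Request:
{"api": "jog_arm", "payload": {"commands": [{"dx":0,"dy":-0.05,"dz":0,"ax":0,"ay":0,"az":0,"gripper":1},{"dx":0,"dy":0,"dz":0,"ax":0,"ay":0,"az":0,"gripper":1}]}}

```text
clock: 14.82
eef_pos: [553.1, -27.5, 162.5]
eef_rot: [-3.14, -0.783, 0.151]
wrist_force: [1.1, -15.0, -1.1]
finger_gap: 16.6
finger_force: 8.0
```

```bash
python3 st.py | head -2
```

```text
16.592361959373914 7.999514043331146 F cab [ -1.2 -15.   -1.1] cab [-84.68131028 121.11151743 170.29767846]
radius 108.68699404480782 q0 1.581023280014029
```

Request:
{"api": "jog_arm", "payload": {"commands": [{"dx":0,"dy":0,"dz":0,"ax":0,"ay":0,"az":0,"gripper":0.5},{"dx":0,"dy":0,"dz":0,"ax":0,"ay":0,"az":0,"gripper":0.5},{"dx":0,"dy":0,"dz":0,"ax":0,"ay":0,"az":0,"gripper":0.5},{"dx":0,"dy":0,"dz":-0.6,"ax":0,"ay":0,"az":0,"gripper":0.5},{"dx":0,"dy":0,"dz":-1,"ax":0,"ay":0,"az":0,"gripper":0.5},{"dx":0,"dy":0,"dz":-1,"ax":0,"ay":0,"az":0,"gripper":0.5},{"dx":0,"dy":0,"dz":-1,"ax":0,"ay":0,"az":0,"gripper":0.5},{"dx":0,"dy":0,"dz":-1,"ax":0,"ay":0,"az":0,"gripper":0.5},{"dx":0,"dy":0,"dz":0,"ax":0,"ay":0,"az":0,"gripper":0.5}]}}

```text
clock: 15.95
eef_pos: [424.4, -46.7, 295.1]
eef_rot: [-3.141, -0.786, 0.154]
wrist_force: [-0.2, -0.4, -0.3]
finger_gap: 46.8
finger_force: 0.0
```

```bash
python3 - <<'E'
from h import *
from cell import cams
i=[cv2.cvtColor(cams.camera(n)["image"],cv2.COLOR_RGB2BGR) for n in("top","side","wrist")]
a=i[0][130:270,190:390];b=i[1][105:305,205:405];f=lambda m:cv2.copyMakeBorder(m,0,400-m.shape[0],0,0,cv2.BORDER_CONSTANT)
cv2.imwrite("pics/ab2.png",np.hstack([f(cv2.resize(x,None,fx=2,fy=2,interpolation=cv2.INTER_CUBIC)) for x in(a,b)]));cv2.imwrite("pics/w2.png",i[2])
E
```

```text
(no output)
```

View pics/ab2.png

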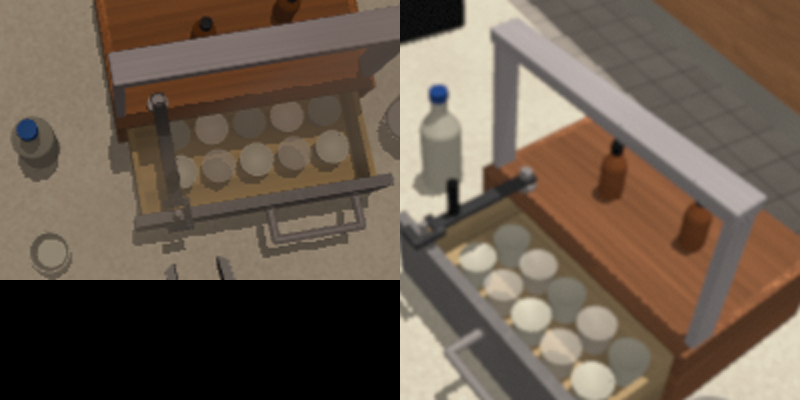

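View pics/w2.png

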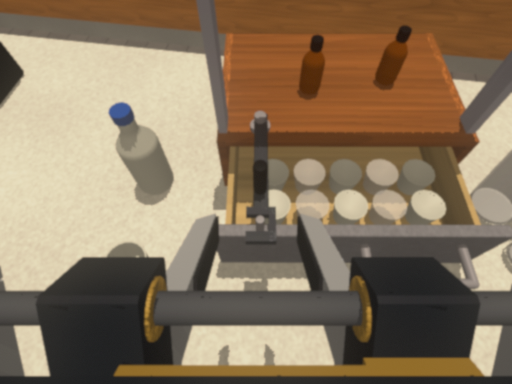

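The wrist view shows the hook pointing straight out, with its jaw over the pin at about (261,218). The drawer is fully open and the bottles still stand where they were, so I'm handing in.

```bash
python3 -c "
from cell import job;print(job.sign_off())"
```

```text
the job is handed in; nothing more can be done
None
```

The drawer is fully open against its stop and the hook is at its stop with its jaw over the pin. The robot is clear, the bottles stand where they were, and the job was handed in at about 16 s of the 46 s allowed.

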